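# Close the sample jar and start its cooling time

### The arm

A 7-joint arm with a two-finger parallel gripper is mounted at the origin on a cart in front of the work surface, level with it; the furniture and walls round the work are solid. World frame = base frame: x ahead of the robot, y to its left, z up, the work surface at z = 0. Lengths are in mm, angles in degrees, forces in N, time in s.
With the tool pointing down it reaches from about 400 to 850 mm from the base axis. Payload 10.4 kg.
Tool frame: the origin (TCP) lies midway between the tips of the shut fingers; the grasp point (between the pads) lies 19 mm behind it; z points along the fingers, y is the line along which they close (so a half turn about z gives the same grasp; the last joint's range is limited). The gripper opens to 85 mm and grips with 20 to 120 N. Pads are 22 mm wide; open, the fingers measure 114 mm over their backs; the gripper's body (76 mm by 85 mm) begins 54 mm behind the grasp point. The pads swing forward as they close: fully open they stand 13 mm farther back than shut.
Start: joints at [-1.295, 19.034, -3.707, 83.658, 1.238, 77.344, -5.071], TCP at [625.021, 0.018, 231.338] pointing down, gripper open.
Joint ranges: [-148.97, 148.97], [-28.65, 121.19], [-84.17, 76.75], [9.2, 138.47], [-72.65, 252.65], [3.7, 117.97], [-149.18, 149.18]. Speed limits (degrees/s): [127.2, 127.2, 159.86, 159.86, 180, 180, 180].

### API

Orientations are given as [roll, pitch, yaw] about the fixed x, y, z axes, in that order (R = Rz(yaw) Ry(pitch) Rx(roll)).
In Python, from cell import robot gives the robot as it stands. The module is installed in compiled form; this text tells all that it offers.
- The arm moves only by the tool play_rows, never from a script. Its arguments are lists of equal length, an entry for each row: "jaw": the closure in counts, from 0 (fully open) to 255 (shut); "slide": the shift along the tool's x, y, z in cm, a list of three; "rot": the turn, a rotation vector about the tool's x, y, z in degrees, a list of three. A call has 1 to 5 rows; each row is the pose to reach, as a shift and turn from the pose commanded when the call began, along the tool's axes at that moment; what a row does not reach only later rows make up. A row lasts 1/10 s, in which the tool goes at most 50 mm and 8.59 degrees, less where a joint would pass 70% of its speed; a pose out of reach is approached as far as the arm can. A call with a gripper value outside its range is refused whole. The fingers move at their own pace and stop on an object; "squeeze" is the grip in N (left out, the last holds). Time passes only in rows, so rows that repeat a pose let the fingers close. It gives the time, the measured TCP pose, the force, the opening and the grip force at its end, in the units of the state.
- robot.sense(): the state, without advancing time (a new reading comes with each control period).
- robot.grab_frame(name): name is "scene" or "side" or "wrist"; returns the picture (420x560x3 uint8, blue, green, red); there is no depth.
- robot.camera_info(name): a dict with "fx", "fy", "cx", "cy" (pixels), "eye" and "attitude" of the camera in the world. Camera axes: x right, y down, z forward; pixel columns grow to the right and rows downward; lengths in mm; the calibration is good to about 2 mm. A picture is of the moment at which its call begins: read the wrist's pose just before it. camera_info takes no time and is no camera call; for the wrist camera it gives the pose at the moment of the call.
- robot.finish_job(): hands the job in; it is judged then, once.
The state is a dict: "t": time; "qpos": joint angles; "qd": joint speeds; "joint_torque": joint torques, N m; "position": TCP position; "tcp_rot": TCP orientation; "force": force on the tool from outside, world axes, zero at the start; "torque": the same for the moment, N m; "finger_gap": finger opening in mm; "gripper_force": force on a finger pad.
Only numpy, scipy, OpenCV 4.12 (cv2) and the standard library are available. Lean on these libraries where they do the work, as an engineer would, in place of code of your own. Each camera call takes 0.05 s, during which the arm holds its last target. There are 200 camera calls.

### The job

The lid of the taller jar in the stand has only been started on its thread: with the jar still in its well, screw the lid down until it is snug, without overtightening it, then lift the jar out by its lid, stand it upright in the middle of the wire cooling rack and let go. Then set the dial timer to 20 minutes for the cooling: wind it past its last mark (30) first and bring it back down to 20. Keep the jar upright on the way, and leave the squat jar in its well and the round tub where it is.

Things in the scene. Friction and masses are not known exactly. Their poses are not given: they have to be found in the camera images.
- lid_center (a point): centre of the taller jar's lid, half-way up: black ribbed round screw lid, 60 mm across, 24 mm high, axis z upright, top 12 mm above this point. Below it the white neck (51 mm across, bead 56 mm) is bare for 10 mm or more, so fingertips may reach 8 mm below the lid's lower edge.
- lid (a joint): turn of the taller jar's lid on its thread, rad, up to where its liner meets the jar's rim: starts between -3.0 and -1.6, grows clockwise seen from above (closing), 0 = liner just touching, where it stays. It turns freely (0.05 N m) and sinks 0.95 mm a rad. In the well the jar itself cannot turn (3 degrees of play).
- seal (a joint): how far the lid has been turned on (clockwise) after its liner met the rim, squeezing the liner, rad; 0 until then. The torque steps to 0.25 N m, then grows 0.45 N m a rad. Snug: 0.2 to 0.7 rad (0.35 to 0.55 N m). Past 0.85 rad (0.63 N m) it is overtight. Let go it stays (from over 0.55 rad it backs off to 0.55).
- jar_foot (a point): centre of the underside of the taller jar, z up: white square body 68 x 68 mm, 70 mm high, round neck above; about 0.25 to 0.47 kg. With the lid snug, the lid's centre is 96 mm and its top 108 mm above this point. It stands in one of the two wells of the stand.
- stand: grey block fixed to the worktop, 100 mm (own x) by 215 mm (own y), top 46 mm up; origin at the centre of its underside. Two square wells 71 mm wide, 32 mm deep (floor 14 mm above the worktop), centres at own y = +52.5 and -52.5 mm: one holds the taller jar, the other the squat jar; which is which varies.
- squat_jar_center (a point): centre, half-way up, of the squat jar in the other well: same white square body but 46 mm high, same black lid, closed; 84 mm high in all, its top 98 mm above the worktop. To be left alone.
- rack_top (a point): centre of the top of the wire cooling rack, fixed: 150 mm (own x) by 170 mm (own y), its top a flat bed of wires along x, 22 mm above the worktop
- timer_base: round white housing of the dial timer, 86 mm across, 24 mm high, held fast to the worktop by its magnet foot; origin at the centre of its underside, on the dial's axis. A mark a minute round its rim from 0 to 30, longest at 0, 10, 20, 30. Mark 0 lies toward its own -x; minutes run clockwise from above, 0.1 rad each.
- timer_grip (a point): on the axis of the timer's dial, 5 mm below the top of its grip bar, 51.5 mm above the worktop. White bar 50 mm long (this point's own x), 13 mm thick (own y), 26 mm above the dial's disc: grasp it at this height so that the fingertips clear the disc. A black line on the bar's top runs to its pointer end (own -x).
- timer (a joint): the timer's setting, rad: 0.1 rad a minute, 0 at mark 0, 2.0 at 20, 3.0 at mark 30 (last mark), end stop at 3.4. Grows clockwise seen from above. Friction 0.06 N m; it stays where it is left. Starts between 0.3 and 0.9.
- round_tub: round clear plastic tub with lid, 98 mm across and 61 mm high, loose on the worktop behind the stand; origin at the centre of its underside; to be left alone
There are look-alikes about, which are no part of the job. What is shaped like the part that bears lid_center but yellow is not meant.

How it is judged (in metres and radians):
On the way, in this order (a step that is already met when the one before it is completed fails the run):
1. the lid is snug while the jar still stands in its well (value of joint seal above 0.15 rad and z of jar_foot in the frame of stand below 0.02 m), for 0.2 s.
2. the jar stands upright on the cooling rack, let go (z of jar_foot in the frame of rack_top between -0.004 and 0.004 m and x of jar_foot in the frame of rack_top between -0.05 and 0.05 m and y of jar_foot in the frame of rack_top between -0.06 and 0.06 m and angle between jar_foot's own z axis and vertical below 0.1 rad and contact force between the fingers and jar below 0.2 N), for 0.2 s.
3. the timer is wound past its last mark (value of joint timer above 3.02 rad), for 0.1 s.
At the end, for the whole second after the job is handed in: Timer at 20 minutes (within 1.5). The taller jar stands upright (within 0.1 rad) on the cooling rack, its centre within 50 mm (rack's x) and 60 mm (rack's y) of the rack's, its lid still fully down and snug (0.15 to 0.85 rad past first contact of its liner) (value of joint timer between 1.85 and 2.15 rad and value of joint seal above 0.15 rad and value of joint lid above -0.08 rad and z of jar_foot in the frame of rack_top between -0.004 and 0.004 m and x of jar_foot in the frame of rack_top between -0.05 and 0.05 m and y of jar_foot in the frame of rack_top between -0.06 and 0.06 m and angle between jar_foot's own z axis and vertical below 0.1 rad); the robot touches nothing.
It fails at once if the lid is overtightened (turned more than 0.85 rad past first contact of its liner) (value of joint seal above 0.85 rad).
It fails at once if the jar is tipped by more than 0.6 rad (angle between jar_foot's own z axis and vertical above 0.6 rad).
It fails at once if the squat jar is moved by more than 20 mm (distance of squat_jar_center from where it was at the start of the episode above 0.02 m).
It fails at once if the round tub is moved by more than 30 mm (distance of round_tub from where it was at the start of the episode above 0.03 m).
It also fails if it takes over 72 s, if anything falls off the work surface, if the arm or the gripper's body presses on something with over 40 N, if the wrist force passes 120 N, or if a joint passes its speed limit or range.

## Working session

There is one attempt and no reset: what is moved stays moved. The work goes in short steps, Python scripts to look and compute and a tool call to move; the robot and the scene stay as the last step left them, time stands still between calls to the robot, and variables do not carry over. Pictures are saved under pics/ and viewed, at most 10 in all, crops included, and the job is handed in when it is done.

Besides the shell and the picture viewer there is one more tool, called after "Emit:" as name(argument=value, ...) on one line, values as JSON. play_rows: Moves the arm, as the interface text tells. Its arguments: {"type":"object","properties":{"jaw":{"type":"array","items":{"type":"number"}},"slide":{"type":"array","items":{"type":"array","items":{"type":"number"}}},"rot":{"type":"array","items":{"type":"array","items":{"type":"number"}}},"squeeze":{"type":"number"}},"required":["jaw","slide","rot"]}

```bash
mkdir -p pics
cat > h.py <<'E'
import numpy as np,cv2
from cell import robot
from scipy.spatial.transform import Rotation as R
np.set_printoptions(precision=2,suppress=True)
def cam(n):
    c=robot.camera_info(n);return c
E
python3 - <<'E'
from h import *
for n in("scene","side"):
    print(robot.camera_info(n)); cv2.imwrite(f"pics/{n}0.png",robot.grab_frame(n))
print(robot.camera_info("wrist")); cv2.imwrite(f"pics/wrist0.png",robot.grab_frame("wrist"))
a=[cv2.imread(f"pics/{n}0.png") for n in("scene","side")]
print(robot.sense())
E
```

```text
{'fx': 470.449955346592, 'fy': 470.449955346592, 'cx': 279.08777899446073, 'cy': 210.13998608583003, 'eye': array([ -70.32,  643.45, 1021.04]), 'attitude': array([-134.58,   -0.23, -135.34])}
{'fx': 460.7608148384185, 'fy': 460.7608148384185, 'cx': 279.0771181972196, 'cy': 206.08158495870083, 'eye': array([561.57, 861.07, 676.35]), 'attitude': array([-124.31,    1.13, -177.13])}
{'fx': 373.8945973384104, 'fy': 373.8945973384104, 'cx': 282.3534414569485, 'cy': 205.16775892172902, 'eye': array([625.43,  79.61, 373.37]), 'attitude': array([161.7 ,   0.08,  -0.03])}
{'t': 0.15, 'qpos': array([-1.3 , 19.06, -3.71, 83.7 ,  1.24, 77.34, -5.07]), 'qd': array([ 0.04, -0.18,  0.01, -0.14,  0.12, -0.03, -0.01]), 'joint_torque': array([  0.  , -62.58,   0.05, -39.19,   0.02,   0.01,  -0.  ]), 'position': array([624.71,   0.02, 230.7 ]), 'tcp_rot': array([-179.94,    0.  ,   90.  ]), 'force': array([-1.07,  0.78,  0.09]), 'torque': array([ 0.04,  0.03, -0.01]), 'gripper_force': 0.0, 'finger_gap': 85.3326756147883}
```

View pics/scene0.png

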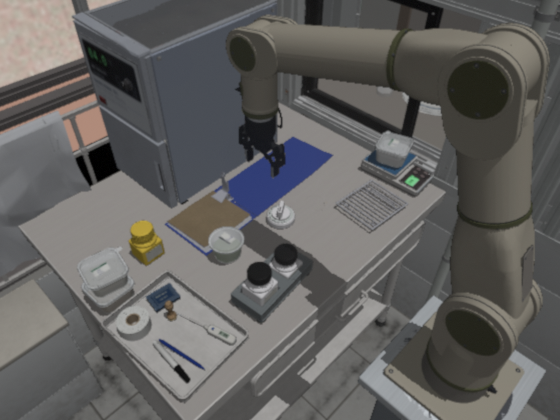

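View pics/side0.png

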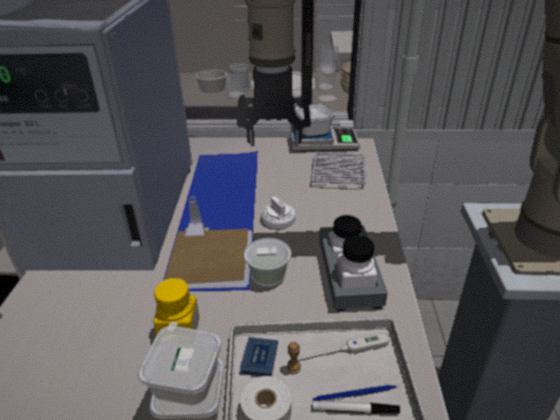

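The scene view shows the stand at about (268,280) and the taller jar's lid at (260,273). The squat jar's lid is at (286,255), the timer at (280,215) and the rack at (371,206). In the side view the same things are at lid (357,249), squat lid (347,227), timer (279,212) and rack (338,170).

Run:
```python
from h import *
s=cv2.imread("pics/scene0.png");d=cv2.imread("pics/side0.png")
def c(i,x,y,w,h,k=4): return cv2.resize(i[y:y+h,x:x+w],None,fx=k,fy=k,interpolation=cv2.INTER_CUBIC)
# scene jars(225,235,100x75) scene timer+... 
top=np.hstack([c(s,225,240,100,75),c(d,310,210,100,75)])
bot=np.hstack([c(s,325,175,100,75)[:, :400],c(d,255,150,120,90,10/3)[:300,:400]])
im=np.vstack([top,bot]);print(im.shape);cv2.imwrite("pics/c1.png",im)
```

```text
(600, 800, 3)
```

View pics/c1.png

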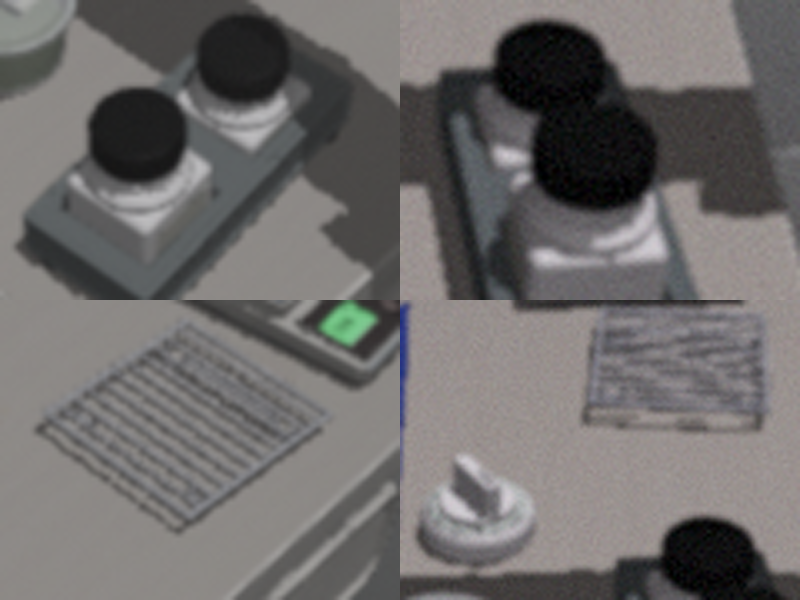

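```bash
cat >> h.py <<'E'
def ray(c,p):
    d=R.from_euler('xyz',c['attitude'],degrees=True).as_matrix()@np.array([(p[0]-c['cx'])/c['fx'],(p[1]-c['cy'])/c['fy'],1]); return np.array(c['eye']),d/np.linalg.norm(d)
def tri(obs):
    A=0;b=0
    for c,p in obs:
        e,d=ray(c,p);P=np.eye(3)-np.outer(d,d);A=A+P;b=b+P@e
    x=np.linalg.solve(A,b); return x,[np.linalg.norm(np.cross(x-ray(c,p)[0],ray(c,p)[1])) for c,p in obs]
def atz(c,p,z):
    e,d=ray(c,p);return e+d*(z-e[2])/d[2]
E
python3 - <<'E'
from h import *
s=cam("scene");d=cam("side")
print("lid",*tri([(s,(259.1,273.4)),(d,(358.4,248.6))]))
print("squat",*tri([(s,(225+243/4-.4,240+58/4-.4)),(d,(310+149/4-.4,210+64/4-.4))]))
print("rack",*tri([(s,(370.4,204.9)),(d,(338.1,167.7))]))
for p in [(42,420),(185,328),(325,415),(180,525)]: print("rc s",atz(s,(325+p[0]/4-.4,175+(p[1]-300)/4-.4),22))
for p in [(603,305),(765,315),(760,412),(585,408)]: print("rc d",atz(d,(255+(p[0]-400)*.3-.35,150+(p[1]-300)*.3-.35),22))
print("timer side",atz(d,(278.1,203),56.5))
for p in [(25,222),(350,90),(145,300)]: print("stand s",atz(s,(225+p[0]/4,240+p[1]/4),46))
E
```

```text
lid [455.96 174.55 111.65] [np.float64(0.6511778760956325), np.float64(0.6511778760955312)]
squat [468.36  69.94  86.95] [np.float64(0.34787287677210516), np.float64(0.3478728767721451)]
rack [ 461.94 -301.62   16.  ] [np.float64(1.6227034748472071), np.float64(1.622703474847124)]
rc s [ 534.79 -218.83   22.  ]
rc s [ 521.8  -382.89   22.  ]
rc s [ 384.12 -376.78   22.  ]
rc s [ 393.36 -204.85   22.  ]
rc d [ 526.24 -394.53   22.  ]
rc d [ 381.34 -377.02   22.  ]
rc d [ 402.28 -209.99   22.  ]
rc d [ 543.64 -213.69   22.  ]
timer side [622.23 -58.68  56.5 ]
stand s [493.77 236.65  46.  ]
stand s [420.35  15.14  46.  ]
stand s [399.95 223.06  46.  ]
```

View pics/wrist0.png

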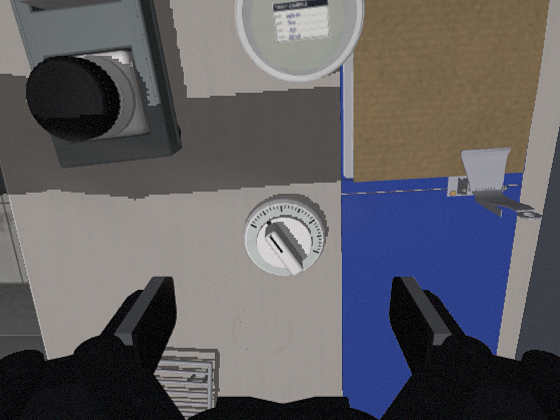

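The wrist view shows the timer's bar centred near (286,246), with its pointer end up-left at about (268,223). The squat jar is at the left (75,97) and the rack's corner is at the bottom. The measured heights fit: lid centre 112, squat lid 87. I'll go above the taller lid and pre-rotate counter-clockwise.

Emit:
play_rows(jaw=[0,0,0,0,0], slide=[[3.5,-3.4,0],[7,-6.8,0],[10.4,-10.1,0],[13.9,-13.5,0],[17.4,-16.9,0]], rot=[[0,0,-8],[0,0,-16],[0,0,-24],[0,0,-32],[0,0,-40]])

```text
t: 0.65
position: [454.4, 175.0, 231.2]
tcp_rot: [-180.0, 0.0, 130.3]
force: [0.7, 0.5, 0.0]
finger_gap: 85.6
gripper_force: 0.0
```

Emit:
play_rows(jaw=[0,0,0,0,0], slide=[[0,0,0],[0,0,0],[0,0,0],[0,0,0],[0,0,0]], rot=[[0,0,-8],[0,0,-16],[0,0,-24],[0,0,-32],[0,0,-40]])

```text
t: 1.15
position: [455.8, 174.0, 231.1]
tcp_rot: [-180.0, -0.0, 170.3]
force: [0.4, 0.5, -1.6]
finger_gap: 85.6
gripper_force: 0.0
```

Run:
```python
from h import *
q=robot.sense();print(q)
cv2.imwrite("pics/w1.png",robot.grab_frame("wrist"));print(cam("wrist"))
```

```text
{'t': 1.15, 'qpos': array([ -9.37,   2.68, -17.31, 103.03,   0.83,  74.42,  53.45]), 'qd': array([ 1.74,  0.19, -1.82, -0.03,  0.19, -0.08, 79.28]), 'joint_torque': array([ -0.29, -41.13,  -0.31, -38.68,   0.01,   0.  ,  -2.92]), 'position': array([455.84, 173.97, 231.14]), 'tcp_rot': array([-179.99,   -0.01,  170.33]), 'force': array([ 0.38,  0.45, -1.57]), 'torque': array([-0.01,  0.01, -0.04]), 'gripper_force': 0.0, 'finger_gap': 85.55468477506493}
{'fx': 373.8945973384104, 'fy': 373.8945973384104, 'cx': 282.3534414569485, 'cy': 205.16775892172902, 'eye': array([376.58, 185.55, 373.93]), 'attitude': array([161.67,  -0.04,  80.8 ])}
```

View pics/w1.png

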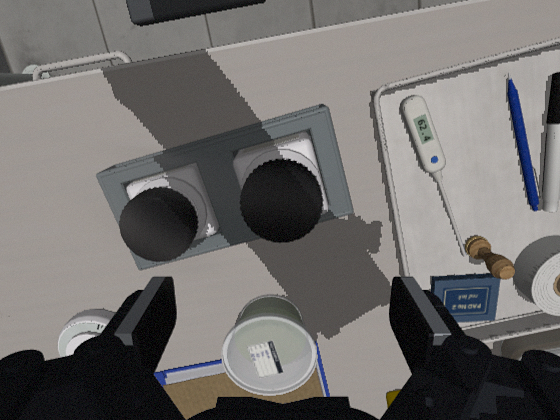

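The taller lid is at about (281,200) in the wrist view and the squat lid at (159,224). I'll refine the lid position with this view.

Run:
```python
from h import *
w=cam("wrist");s=cam("scene");d=cam("side")
print(atz(w,(281,200),112),*tri([(w,(281,200)),(s,(259.1,273.4)),(d,(358.4,248.6))]))
print(robot.sense()['tcp_rot'],robot.sense()['position'])
```

```text
[458.15 171.54 112.  ] [457.1  172.63 110.25] [np.float64(1.9175375941626895), np.float64(0.6468895319100888), np.float64(1.893281096964166)]
[-179.99   -0.01  170.84] [455.87 173.96 231.14]
```

Emit:
play_rows(jaw=[0,0,0,0,0], slide=[[0,0,2],[0,0,4],[0,0,6],[0,0,7],[0,0,7]], rot=[[0,0,-8],[0,0,-16],[0,0,-24],[0,0,-32],[0,0,-40]])

```text
t: 1.7
position: [455.0, 173.5, 159.5]
tcp_rot: [180.0, -0.2, -149.8]
force: [-0.4, 0.6, 0.4]
finger_gap: 85.3
gripper_force: 0.0
```

Emit:
play_rows(jaw=[0,0,0,0,0], slide=[[0,0,0],[0,0,0],[0,0,0],[0,0,0],[0,0,0]], rot=[[0,0,-7],[0,0,-14],[0,0,-20],[0,0,-20],[0,0,-20]])

```text
t: 2.2
position: [455.9, 174.0, 161.2]
tcp_rot: [180.0, -0.0, -130.3]
force: [0.6, -0.5, 1.1]
finger_gap: 85.2
gripper_force: 0.0
```

Run:
```python
from h import *
print(robot.sense())
```

```text
{'t': 2.2, 'qpos': array([ -7.18,   6.11, -20.08, 108.24,   2.29,  66.04, 111.64]), 'qd': array([-0.07, -0.05,  0.07, -0.06,  0.02, -0.03,  0.31]), 'joint_torque': array([  0.06, -42.8 ,  -1.17, -36.67,   0.02,   0.  ,   0.29]), 'position': array([455.95, 173.95, 161.23]), 'tcp_rot': array([ 180.  ,   -0.01, -130.27]), 'force': array([ 0.64, -0.47,  1.11]), 'torque': array([ 0.03, -0.02,  0.04]), 'gripper_force': 0.0, 'finger_gap': 85.1666632460741}
```

Emit:
play_rows(jaw=[0,0,0,0,0], slide=[[0,-0.1,2],[0,-0.1,4],[0,-0.1,6],[0,-0.1,7.3],[0,-0.1,7.3]], rot=[[0,0,0],[0,0,0],[0,0,0],[0,0,0],[0,0,0]])

```text
t: 2.7
position: [455.8, 172.9, 86.8]
tcp_rot: [179.9, -0.1, -130.1]
force: [0.2, -0.0, 0.2]
finger_gap: 86.0
gripper_force: 0.0
```

Emit:
play_rows(jaw=[60,70,80,90,100], slide=[[0,0,0],[0,0,0],[0,0,0],[0,0,0],[0,0,0]], rot=[[0,0,0],[0,0,0],[0,0,0],[0,0,0],[0,0,0]], squeeze=60)

```text
t: 3.2
position: [458.1, 173.2, 89.5]
tcp_rot: [-179.9, 0.1, -130.0]
force: [2.7, -3.0, 5.8]
finger_gap: 58.8
gripper_force: 63.0
```

Run:
```python
from h import *
print(robot.sense())
```

```text
{'t': 3.2, 'qpos': array([ -7.72,  11.  , -19.91, 112.37,   4.51,  57.19, 110.22]), 'qd': array([-0.05, -0.02,  0.06,  0.02,  0.01, -0.02,  0.04]), 'joint_torque': array([ -1.86, -42.52,  -3.73, -30.29,  -1.07,   0.32,  -0.  ]), 'position': array([458.13, 173.21,  89.53]), 'tcp_rot': array([-179.89,    0.12, -130.05]), 'force': array([ 2.71, -3.02,  5.78]), 'torque': array([-0.62, -0.56, -0.01]), 'gripper_force': 63.0113410949707, 'finger_gap': 58.76298417854865}
```

Gripped at a gap of 58.8, which fits the lid. The earliest possible liner contact is after 92° of turn, so I turn 80° first, sinking with the thread.

Emit:
play_rows(jaw=[100,100,100,100,100], slide=[[0,0,0.01],[0,0,0.02],[0,0,0.04],[0,0,0.05],[0,0,0.07]], rot=[[0,0,8],[0,0,16],[0,0,24],[0,0,32],[0,0,40]])

```text
t: 3.7
position: [458.1, 173.1, 88.9]
tcp_rot: [-180.0, 0.2, -170.4]
force: [2.3, -3.8, 7.9]
finger_gap: 58.6
gripper_force: 63.0
```

Emit:
play_rows(jaw=[100,100,100,100,100], slide=[[0,0,0.01],[0,0,0.03],[0,0,0.05],[0,0,0.06],[0,0,0.06]], rot=[[0,0,8],[0,0,16],[0,0,24],[0,0,32],[0,0,40]])

```text
t: 4.2
position: [458.1, 173.0, 88.2]
tcp_rot: [179.9, 0.1, 149.6]
force: [2.7, -3.8, 6.8]
finger_gap: 58.7
gripper_force: 63.1
```

Emit:
play_rows(jaw=[100,100], slide=[[0,0,0],[0,0,0]], rot=[[0,0,0],[0,0,0]])

```text
t: 4.4
position: [458.1, 173.0, 88.2]
tcp_rot: [179.9, 0.1, 149.9]
force: [2.8, -3.5, 6.5]
finger_gap: 58.6
gripper_force: 63.1
```

Run:
```python
from h import *
print(robot.sense())
```

```text
{'t': 4.4, 'qpos': array([-14.94,  10.47, -12.06, 112.81,   2.68,  56.83,  31.66]), 'qd': array([ 0.18,  0.02, -0.1 , -0.05,  0.06,  0.02,  0.62]), 'joint_torque': array([ -2.45, -42.66,  -3.24, -30.43,  -1.29,   0.08,  -0.18]), 'position': array([458.12, 172.97,  88.24]), 'tcp_rot': array([179.91,   0.14, 149.92]), 'force': array([ 2.75, -3.52,  6.52]), 'torque': array([-0.85, -0.59, -0.08]), 'gripper_force': 63.06131601333618, 'finger_gap': 58.575965319065666}
```

```bash
cat > q.py <<'E'
from h import *
s=robot.sense();print(s['t'],s['position'],s['tcp_rot'][2],'F',s['force'],'T',s['torque'],'j7',s['joint_torque'][6],s['qpos'][6])
E
python3 q.py
```

```text
4.4 [458.12 172.97  88.24] 149.9226217290938 F [ 2.75 -3.52  6.52] T [-0.85 -0.59 -0.08] j7 -0.17712612636387348 31.65903099992873
```

Emit:
play_rows(jaw=[100,100,100], slide=[[0,0,0.01],[0,0,0.02],[0,0,0.02]], rot=[[0,0,7],[0,0,14],[0,0,14]])

```text
t: 4.7
position: [458.1, 172.9, 88.0]
tcp_rot: [179.9, 0.1, 135.7]
force: [3.0, -4.6, 8.3]
finger_gap: 58.6
gripper_force: 63.1
```

```bash
python3 q.py
```

```text
4.7 [458.07 172.95  88.  ] 135.6875306392381 F [ 2.99 -4.62  8.35] T [-0.85 -0.56  0.03] j7 -1.9237247854471207 17.66908052801601
```

Emit:
play_rows(jaw=[100,100,100], slide=[[0,0,0.01],[0,0,0.01],[0,0,0.01]], rot=[[0,0,4],[0,0,8],[0,0,8]])

```text
t: 5.0
position: [458.1, 172.9, 87.9]
tcp_rot: [179.9, 0.1, 127.8]
force: [3.2, -3.9, 7.3]
finger_gap: 58.7
gripper_force: 63.1
```

```bash
python3 q.py
```

```text
5.0 [458.07 172.92  87.9 ] 127.79470134583896 F [ 3.21 -3.85  7.25] T [-0.88 -0.47 -0.02] j7 -1.0693871229887009 9.914990263472433
```

Emit:
play_rows(jaw=[100,100,100], slide=[[0,0,0.01],[0,0,0.02],[0,0,0.02]], rot=[[0,0,6],[0,0,12],[0,0,12]])

```text
t: 5.3
position: [457.8, 173.0, 87.6]
tcp_rot: [179.9, 0.1, 115.7]
force: [1.0, -4.6, 7.5]
finger_gap: 58.8
gripper_force: 63.1
```

```bash
python3 q.py
```

```text
5.3 [457.79 172.99  87.62] 115.74939413543588 F [ 0.95 -4.58  7.5 ] T [-0.89 -0.24  0.01] j7 -1.7282351106405258 -1.9456915220448845
```

Emit:
play_rows(jaw=[100,100,100,100], slide=[[0,0,0.01],[0,0,0.02],[0,0,0.02],[0,0,0.02]], rot=[[0,0,6],[0,0,12],[0,0,12],[0,0,12]])

```text
t: 5.7
position: [457.7, 173.0, 87.6]
tcp_rot: [179.9, 0.0, 103.9]
force: [-0.3, -4.8, 10.1]
finger_gap: 58.7
gripper_force: 63.3
```

```bash
python3 q.py
```

```text
5.7 [457.75 172.97  87.56] 103.94523633966551 F [-0.31 -4.85 10.07] T [-0.98 -0.03  0.03] j7 -0.19104331266134977 -13.549342299572462
```

Emit:
play_rows(jaw=[100,100,100,100], slide=[[0,0,0.01],[0,0,0.02],[0,0,0.02],[0,0,0.02]], rot=[[0,0,6],[0,0,12],[0,0,12],[0,0,12]])

```text
t: 6.1
position: [457.7, 173.0, 87.5]
tcp_rot: [179.9, 0.0, 92.0]
force: [-0.7, -5.1, 10.9]
finger_gap: 58.6
gripper_force: 63.5
```

```bash
python3 q.py
```

```text
6.1 [457.69 172.95  87.49] 91.95641657387858 F [-0.68 -5.07 10.88] T [-1.11  0.19  0.07] j7 -0.282724779099226 -25.342898354232545
```

Emit:
play_rows(jaw=[100,100], slide=[[0,0,0],[0,0,0]], rot=[[0,0,3],[0,0,6]])

```text
t: 6.3
position: [457.7, 172.9, 87.5]
tcp_rot: [179.9, 0.0, 85.9]
force: [-1.4, -4.5, 11.2]
finger_gap: 59.0
gripper_force: 63.5
```

```bash
python3 q.py
```

```text
6.3 [457.67 172.92  87.47] 85.88555986360868 F [-1.45 -4.54 11.2 ] T [-1.15  0.14  0.49] j7 0.6390550173819065 -31.322839317373592
```

Emit:
play_rows(jaw=[100,100,100], slide=[[0,0,0],[0,0,0],[0,0,0]], rot=[[0,0,0],[0,0,0],[0,0,0]])

```text
t: 6.6
position: [457.7, 172.9, 87.5]
tcp_rot: [179.9, 0.0, 86.0]
force: [-0.8, -6.0, 11.6]
finger_gap: 58.8
gripper_force: 63.5
```

```bash
python3 q.py
python3 - <<'E'
from h import *
import time
i=robot.grab_frame("side");cv2.imwrite("pics/side1.png",i)
w=robot.grab_frame("wrist")
a=cv2.resize(i[205:305,310:410],(400,400),interpolation=cv2.INTER_CUBIC)
b=cv2.resize(w[170:420,160:410],(400,400),interpolation=cv2.INTER_CUBIC)
cv2.imwrite("pics/c2.png",np.hstack([a,b]))
E
```

```text
6.6 [457.67 172.92  87.46] 85.98354101249662 F [-0.78 -6.03 11.64] T [-1.08  0.12  0.34] j7 -0.3167392686009407 -31.220463249975527
```

View pics/c2.png

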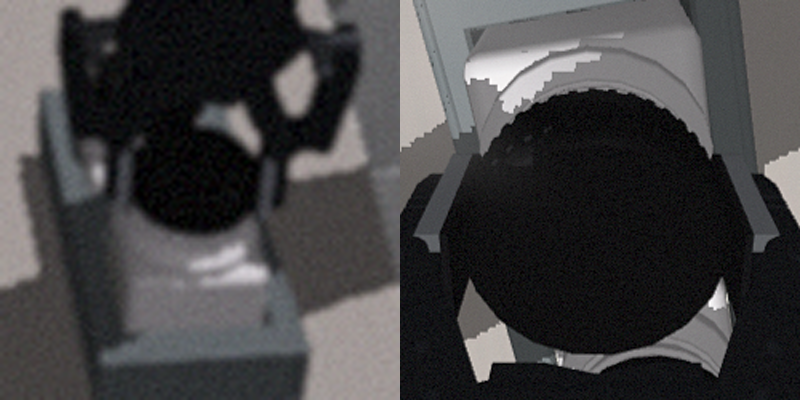

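The jar is in its well, with the fingers centred on the lid. The torque has just stepped to about 0.35–0.5 N m, which means liner contact. I'll go 12° further and read it again.

Emit:
play_rows(jaw=[100,100,100], slide=[[0,0,0],[0,0,0],[0,0,0]], rot=[[0,0,3],[0,0,6],[0,0,9]])

```text
t: 7.0
position: [457.6, 172.9, 87.4]
tcp_rot: [179.9, -0.0, 76.9]
force: [-1.0, -4.6, 11.7]
finger_gap: 58.7
gripper_force: 63.4
```

```bash
python3 q.py
```

```text
7.0 [457.61 172.92  87.44] 76.88754351557242 F [-1.01 -4.62 11.7 ] T [-1.15  0.17  0.57] j7 0.49206867814064026 -40.17792270397248
```

Emit:
play_rows(jaw=[100], slide=[[0,0,0]], rot=[[0,0,3]])

```text
t: 7.1
position: [457.6, 172.9, 87.5]
tcp_rot: [179.9, -0.0, 73.9]
force: [-0.6, -6.0, 11.6]
finger_gap: 58.9
gripper_force: 63.4
```

```bash
python3 q.py
```

```text
7.1 [457.59 172.94  87.46] 73.89438596681244 F [-0.6  -5.96 11.65] T [-1.17  0.2   0.61] j7 0.46463465318083763 -43.12624972004303
```

Emit:
play_rows(jaw=[100,100], slide=[[0,0,0],[0,0,0]], rot=[[0,0,0],[0,0,0]])

```text
t: 7.3
position: [457.6, 172.9, 87.5]
tcp_rot: [179.9, -0.0, 74.0]
force: [-2.1, -5.2, 11.7]
finger_gap: 58.5
gripper_force: 63.5
```

```bash
python3 q.py
```

```text
7.3 [457.61 172.93  87.46] 73.98867739528485 F [-2.11 -5.25 11.73] T [-1.18  0.17  0.36] j7 -0.4844175651669502 -43.022889222826365
```

Moving torque rose from 0.49 to 0.61 N m over the last 12°, at the expected slope. The sinking stopped at about 120° of turn, so the seal is about 0.4–0.7 rad, which is snug. I'll stop turning and lift.

Emit:
play_rows(jaw=[110,110,110,110,110], slide=[[0,0,-1],[0,0,-3],[0,0,-5],[0,0,-7.5],[0,0,-10]], rot=[[0,0,0],[0,0,0],[0,0,0],[0,0,0],[0,0,0]])

```text
t: 7.8
position: [455.7, 173.5, 186.7]
tcp_rot: [-179.9, 0.0, 74.0]
force: [0.1, -0.6, -4.4]
finger_gap: 58.7
gripper_force: 67.3
```

Emit:
play_rows(jaw=[110,110,110], slide=[[0,0,-2],[0,0,-2.5],[0,0,-2.5]], rot=[[0,0,0],[0,0,0],[0,0,0]])

```text
t: 8.1
position: [456.5, 173.6, 211.2]
tcp_rot: [-180.0, -0.0, 74.0]
force: [0.4, -0.8, -4.2]
finger_gap: 58.5
gripper_force: 67.3
```

```bash
python3 q.py
python3 - <<'E'
from h import *
s=robot.sense();M=R.from_euler('xyz',s['tcp_rot'],degrees=True).as_matrix();print(M.T@(np.array([461,-298,s['position'][2]])-s['position']),s['qpos'],s['gripper_force'])
a=robot.grab_frame("side")[130:330,260:460];b=robot.grab_frame("scene")[180:330,200:350]
cv2.imwrite("pics/c3.png",np.hstack([cv2.resize(a,(400,400)),cv2.resize(b,(400,400))]))
E
```

```text
8.1 [456.53 173.62 211.18] 74.0137129157985 F [ 0.45 -0.84 -4.24] T [-0.   -0.07 -0.02] j7 0.007249579211929813 -42.36828847917344
[-452.15  134.19   -0.19] [-21.42   2.83  -4.89 105.23   0.23  71.93 -42.37] 67.34858751296997
```

View pics/c3.png

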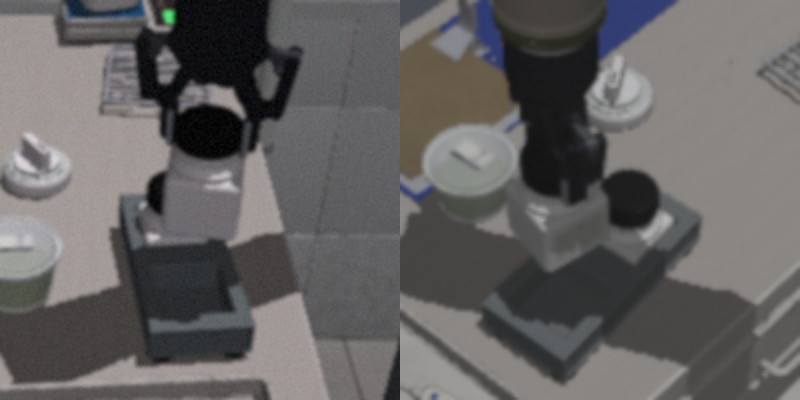

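The jar is lifted upright and the well is empty. Traversing to the rack now.

Emit:
play_rows(jaw=[110,110,110,110,110], slide=[[-1,0.3,0],[-3,0.9,0],[-5.5,1.6,0],[-8.5,2.5,0],[-11.5,3.4,0]], rot=[[0,0,0],[0,0,0],[0,0,0],[0,0,0],[0,0,0]])

```text
t: 8.7
position: [457.1, 51.5, 210.2]
tcp_rot: [-179.9, 0.0, 74.0]
force: [0.2, -0.8, -3.7]
finger_gap: 58.8
gripper_force: 67.4
```

Emit:
play_rows(jaw=[110,110,110,110,110], slide=[[-3,0.9,0],[-6,1.8,0],[-9,2.7,0],[-12,3.6,0],[-15,4.4,0]], rot=[[0,0,0],[0,0,0],[0,0,0],[0,0,0],[0,0,0]])

```text
t: 9.2
position: [457.7, -104.9, 210.3]
tcp_rot: [-179.9, 0.0, 74.0]
force: [1.8, 1.7, -4.7]
finger_gap: 58.7
gripper_force: 67.4
```

Emit:
play_rows(jaw=[110,110,110,110,110], slide=[[-3,0.9,0],[-6,1.8,0],[-9,2.7,0],[-12,3.6,0],[-14.5,4.3,0]], rot=[[0,0,0],[0,0,0],[0,0,0],[0,0,0],[0,0,0]])

```text
t: 9.7
position: [458.7, -256.5, 210.3]
tcp_rot: [-179.9, 0.0, 73.9]
force: [-0.4, 0.3, -4.3]
finger_gap: 58.6
gripper_force: 67.4
```

Emit:
play_rows(jaw=[110,110,110,110,110], slide=[[-2,0.6,0],[-3.5,1.1,0],[-4.2,1.3,0],[-4.2,1.3,0],[-4.2,1.3,0]], rot=[[0,0,0],[0,0,0],[0,0,0],[0,0,0],[0,0,0]])

```text
t: 10.2
position: [460.9, -297.3, 210.7]
tcp_rot: [-180.0, -0.0, 74.0]
force: [0.0, 0.7, -4.8]
finger_gap: 58.6
gripper_force: 67.4
```

```bash
python3 q.py
python3 - <<'E'
from h import *
s=robot.sense();print(s['qpos'],s['tcp_rot'])
a=robot.grab_frame("side")[70:220,240:440];b=robot.grab_frame("scene")[100:270,300:470]
cv2.imwrite("pics/c4.png",np.hstack([cv2.resize(a,(400,300)),cv2.resize(b,(300,300))]))
E
```

```text
10.2 [ 460.88 -297.28  210.7 ] 74.02950880401258 F [ 0.02  0.72 -4.78] T [ 0.02 -0.02 -0.05] j7 0.05534622352570295 15.589578207136672
[ 7.96 10.1  22.68 98.24 -4.09 72.52 15.59] [-179.96   -0.03   74.03]
```

View pics/c4.png

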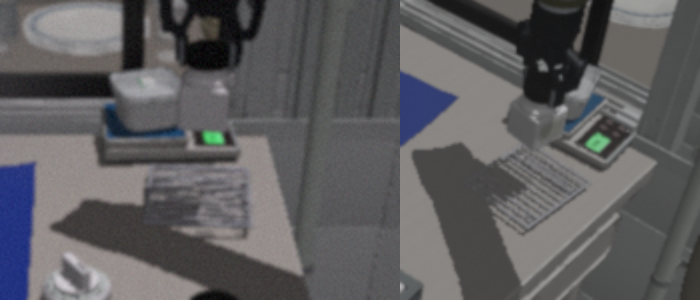

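The jar hangs upright over the middle of the rack. Lowering.

Emit:
play_rows(jaw=[110,110,110,110,110], slide=[[0,0,2.5],[0,0,5.5],[0,0,8],[0,0,10],[0,0,10.8]], rot=[[0,0,0],[0,0,0],[0,0,0],[0,0,0],[0,0,0]])

```text
t: 10.8
position: [460.3, -296.7, 101.2]
tcp_rot: [-179.8, -0.0, 74.1]
force: [0.2, 0.3, -5.2]
finger_gap: 58.6
gripper_force: 67.5
```

Emit:
play_rows(jaw=[110,110,110,110], slide=[[0,0,0.2],[0,0,0.4],[0,0,0.5],[0,0,0.5]], rot=[[0,0,0],[0,0,0],[0,0,0],[0,0,0]])

```text
t: 11.2
position: [461.4, -298.2, 98.8]
tcp_rot: [179.9, 0.0, 74.0]
force: [-0.5, -1.2, -3.7]
finger_gap: 58.5
gripper_force: 67.4
```

```bash
python3 q.py
```

```text
11.2 [ 461.43 -298.19   98.81] 74.00636603910489 F [-0.48 -1.18 -3.71] T [-0.01  0.02  0.02] j7 0.007090554863680154 17.940187046477973
```

Emit:
play_rows(jaw=[110,110,110,110], slide=[[0,0,0.1],[0,0,0.2],[0,0,0.3],[0,0,0.3]], rot=[[0,0,0],[0,0,0],[0,0,0],[0,0,0]])

```text
t: 11.6
position: [461.3, -298.0, 95.9]
tcp_rot: [180.0, -0.0, 74.0]
force: [-3.0, 2.8, 3.6]
finger_gap: 58.4
gripper_force: 68.3
```

```bash
python3 q.py
```

```text
11.6 [ 461.31 -298.03   95.93] 74.00517329068035 F [-2.99  2.77  3.6 ] T [ 0.52  0.64 -0.02] j7 0.007158690132200718 18.023292834890096
```

The jar is down, with its weight taken by the rack. Releasing and rising.

Emit:
play_rows(jaw=[70,50,30,0,0], slide=[[0,0,0],[0,0,0],[0,0,0],[0,0,0],[0,0,0]], rot=[[0,0,0],[0,0,0],[0,0,0],[0,0,0],[0,0,0]])

```text
t: 12.1
position: [461.1, -298.1, 95.1]
tcp_rot: [180.0, 0.0, 74.0]
force: [0.4, 0.3, -1.1]
finger_gap: 85.5
gripper_force: 0.0
```

Emit:
play_rows(jaw=[0,0,0,0,0], slide=[[0,0,-2],[0,0,-5],[0,0,-8],[0,0,-11],[0,0,-13]], rot=[[0,0,0],[0,0,0],[0,0,0],[0,0,0],[0,0,0]])

```text
t: 12.6
position: [461.4, -298.4, 227.4]
tcp_rot: [179.9, 0.0, 74.0]
force: [0.6, 0.6, 0.1]
finger_gap: 85.1
gripper_force: 0.0
```

```bash
python3 q.py
python3 - <<'E'
from h import *
w0={'fx':373.8946,'fy':373.8946,'cx':282.35,'cy':205.17,'eye':[625.43,79.61,373.37],'attitude':[161.7,.08,-.03]}
d=cam("side")
print("timer wrist0",atz(w0,(286,246),56.5),atz(w0,(285,237),24),"ends",atz(w0,(268,223),56.5),atz(w0,(299,270),56.5), atz(w0,(270,236),56.5))
print(*tri([(w0,(286,246)),(d,(278.1,203))]))
s=robot.sense();print(s['qpos'])
E
```

```text
12.6 [ 461.42 -298.41  227.43] 73.99012676655163 F [0.62 0.57 0.06] T [-0.02  0.01  0.04] j7 0.038176237139850855 15.41960365494598
timer wrist0 [628.29 -65.01  56.5 ] [627.55 -69.88  24.  ] ends [611.91 -42.22  56.5 ] [640.66 -89.84  56.5 ] [613.58 -54.98  56.5 ]
[625.62 -68.38  49.72] [np.float64(2.7450187614124264), np.float64(2.745018761412383)]
[ 7.75  9.44 22.93 96.92 -3.83 74.28 15.42]
```

Placed at (461,-298) and let go. Next I move above the timer and rotate to line up with its bar.

Emit:
play_rows(jaw=[0,0,0,0,0], slide=[[2,0.7,0],[6,2.1,0],[10,3.5,0],[14,4.9,0],[18,6.3,0]], rot=[[0,0,-5],[0,0,-10],[0,0,-15],[0,0,-20],[0,0,-24]])

```text
t: 13.1
position: [572.0, -140.9, 225.2]
tcp_rot: [180.0, -0.0, 98.2]
force: [0.3, -0.6, 0.2]
finger_gap: 85.5
gripper_force: 0.0
```

```bash
python3 q.py
python3 - <<'E'
from h import *
s=robot.sense();M=R.from_euler('xyz',s['tcp_rot'],degrees=True).as_matrix();print(M.T@(np.array([626,-67,140])-s['position']))
E
```

```text
13.1 [ 571.96 -140.92  225.21] 98.18717915313991 F [ 0.31 -0.62  0.17] T [-0.02 -0.   -0.03] j7 0.18262665253132582 20.368237466533717
[65.46 63.99 85.24]
```

Emit:
play_rows(jaw=[0,0,0,0,0], slide=[[2.2,2.1,2],[4.4,4.3,4.5],[6.5,6.4,7],[6.5,6.4,8.5],[6.5,6.4,8.5]], rot=[[0,0,-6],[0,0,-12],[0,0,-18],[0,0,-23],[0,0,-23]])

```text
t: 13.6
position: [624.3, -68.2, 137.3]
tcp_rot: [-179.8, -0.1, 121.2]
force: [0.1, -0.8, 0.5]
finger_gap: 85.3
gripper_force: 0.0
```

Emit:
play_rows(jaw=[0,0], slide=[[0,0,0],[0,0,0]], rot=[[0,0,0],[0,0,0]])

```text
t: 13.8
position: [625.9, -70.2, 141.6]
tcp_rot: [179.9, 0.1, 120.8]
force: [-0.7, 0.6, 1.1]
finger_gap: 85.5
gripper_force: 0.0
```

```bash
python3 q.py
python3 - <<'E'
from h import *
print(cam("wrist"));i=robot.grab_frame("wrist");cv2.imwrite("pics/w2.png",i)
cv2.imwrite("pics/w2c.png",cv2.resize(i[100:370,110:470],(800,600),interpolation=cv2.INTER_CUBIC))
E
```

```text
13.8 [625.92 -70.24 141.61] 120.79657606580788 F [-0.72  0.63  1.14] T [-0.01 -0.   -0.04] j7 -0.013176851207390428 35.49042601712064
{'fx': 373.8945973384104, 'fy': 373.8945973384104, 'cx': 282.3534414569485, 'cy': 205.16775892172902, 'eye': array([584.8 ,  -1.98, 284.27]), 'attitude': array([161.62,  -0.11,  30.76])}
```

View pics/w2c.png

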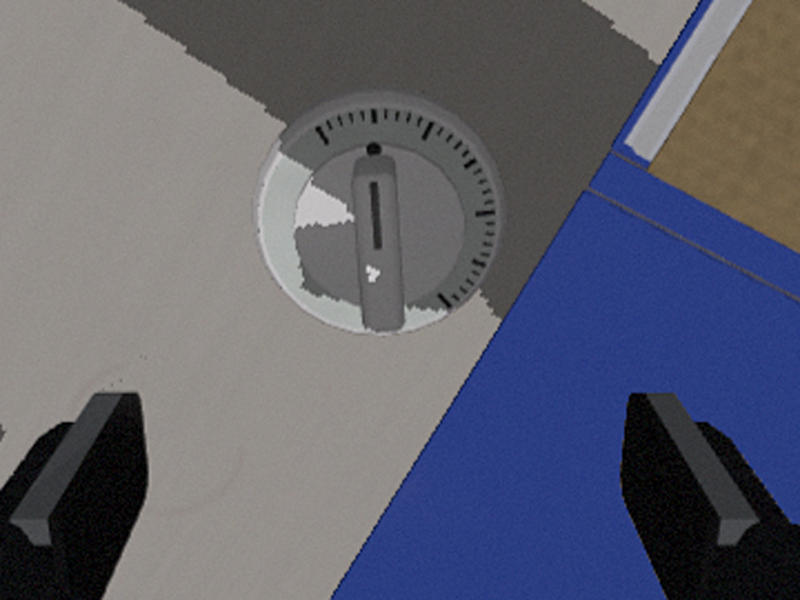

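The close view shows the timer's pointer at about minute 5, with mark 0 at (322,135) and mark 30 at (445,300) in the crop. The bar's top centre is at crop (379,251), and its line runs from (374,183) to (378,248).

Run:
```python
from h import *
w=cam("wrist");f=lambda u,v:(110+u*.45-.27,100+v*.45-.27)
c=atz(w,f(379,251),56.5);a=atz(w,f(373,183),56.5);b=atz(w,f(383,325),56.5)
print(c,a,b,(a+b)/2,np.linalg.norm(a-b),np.degrees(np.arctan2(*(a-b)[1::-1])))
h=atz(w,f(380,213),24);print("housing~",h)
m0=atz(w,f(322,135),24);m30=atz(w,f(445,300),24);C=(a+b)/2
for m in(m0,m30):print(np.degrees(np.arctan2(*(m-C)[1::-1])))
s=robot.sense();M=R.from_euler('xyz',s['tcp_rot'],degrees=True).as_matrix();print(M.T@(C-s['position']),s['position'])
print(M.T@(tri([(w,f(379,251)),(cam("side"),(278.1,203))])[0]-s['position']),tri([(w,f(379,251)),(cam("side"),(278.1,203))]))
```

```text
[625.41 -71.73  56.5 ] [613.53 -55.04  56.5 ] [638.46 -91.35  56.5 ] [625.99 -73.2   56.5 ] 44.04980198566769 124.4673933101758
housing~ [624.76 -70.18  24.  ]
152.37978892160427
-20.05907435424338
[-2.55 -1.73 85.15] [625.98 -70.09 141.65]
[-3.37 -3.14 95.42] (array([625.23, -74.63,  46.23]), [np.float64(1.9946579396332158), np.float64(1.9946579396332367)])
```

Emit:
play_rows(jaw=[60,120,130,130,130], slide=[[-0.15,-0.13,2],[-0.15,-0.13,5],[-0.15,-0.13,8],[-0.15,-0.13,9.5],[-0.15,-0.13,9.5]], rot=[[0,0,-3.5],[0,0,-3.5],[0,0,-3.5],[0,0,-3.5],[0,0,-3.5]], squeeze=40)

```text
t: 14.35
position: [624.1, -71.3, 43.8]
tcp_rot: [-179.9, -0.1, 124.4]
force: [-0.2, 0.3, -0.1]
finger_gap: 41.5
gripper_force: 0.0
```

Emit:
play_rows(jaw=[130,130,130], slide=[[0,0,0.8],[0,0,1.2],[0,0,1.2]], rot=[[0,0,0],[0,0,0],[0,0,0]])

```text
t: 14.65
position: [625.4, -71.1, 33.5]
tcp_rot: [180.0, 0.0, 124.5]
force: [0.5, -0.2, -0.7]
finger_gap: 41.8
gripper_force: 0.0
```

```bash
python3 q.py
```

```text
14.65 [625.43 -71.1   33.49] 124.4911087967248 F [ 0.54 -0.21 -0.66] T [-0.07 -0.01 -0.02] j7 0.005087160388939083 39.71301542112183
```

Emit:
play_rows(jaw=[160,190,215,235,235], slide=[[0,0,-0.15],[0,0,-0.15],[0,0,-0.15],[0,0,-0.15],[0,0,-0.15]], rot=[[0,0,0],[0,0,0],[0,0,0],[0,0,0],[0,0,0]])

```text
t: 15.15
position: [625.1, -71.4, 35.2]
tcp_rot: [-180.0, 0.0, 124.5]
force: [-3.9, -0.0, 4.9]
finger_gap: 12.1
gripper_force: 39.2
```

```bash
python3 q.py; python3 -c "
from h import *
print(robot.sense()['finger_gap'],robot.sense()['gripper_force'])"
```

```text
15.15 [625.11 -71.44  35.22] 124.47531731669038 F [-3.91 -0.    4.89] T [-0.18  0.74 -0.03] j7 0.03801362472586334 39.70665402940811
12.070039902556843 39.21530485153198
```

Gripped the bar at a gap of 12. Winding clockwise 152°, to about 3.14 rad.

Emit:
play_rows(jaw=[235,235,235,235,235], slide=[[0,0,0],[0,0,0],[0,0,0],[0,0,0],[0,0,0]], rot=[[0,0,8],[0,0,16],[0,0,24],[0,0,32],[0,0,40]])

```text
t: 15.65
position: [626.0, -71.2, 35.3]
tcp_rot: [179.9, 0.0, 84.2]
force: [2.0, -2.0, 1.4]
finger_gap: 12.2
gripper_force: 38.9
```

Emit:
play_rows(jaw=[235,235,235,235,235], slide=[[0,0,0],[0,0,0],[0,0,0],[0,0,0],[0,0,0]], rot=[[0,0,8],[0,0,16],[0,0,24],[0,0,32],[0,0,40]])

```text
t: 16.15
position: [626.8, -71.6, 35.3]
tcp_rot: [179.8, -0.1, 44.2]
force: [6.5, -2.8, -2.9]
finger_gap: 12.2
gripper_force: 38.9
```

Emit:
play_rows(jaw=[235,235,235,235,235], slide=[[0,0,0],[0,0,0],[0,0,0],[0,0,0],[0,0,0]], rot=[[0,0,8],[0,0,16],[0,0,24],[0,0,32],[0,0,40]])

```text
t: 16.65
position: [627.1, -72.5, 35.3]
tcp_rot: [179.9, -0.3, 4.1]
force: [7.8, -4.9, -5.7]
finger_gap: 12.0
gripper_force: 38.9
```

```bash
python3 q.py
```

```text
16.65 [627.11 -72.46  35.3 ] 4.148793556471088 F [ 7.85 -4.92 -5.68] T [-1.19 -1.7   0.07] j7 2.525252401828766 -69.2016398274235
```

Emit:
play_rows(jaw=[235,235,235,235,235], slide=[[0,0,0],[0,0,0],[0,0,0],[0,0,0],[0,0,0]], rot=[[0,0,8],[0,0,16],[0,0,24],[0,0,28],[0,0,32]])

```text
t: 17.15
position: [627.0, -73.2, 35.3]
tcp_rot: [180.0, -0.3, -27.7]
force: [7.2, -7.6, -3.5]
finger_gap: 12.3
gripper_force: 39.1
```

Emit:
play_rows(jaw=[235,235,235], slide=[[0,0,0],[0,0,0],[0,0,0]], rot=[[0,0,0],[0,0,0],[0,0,0]])

```text
t: 17.45
position: [627.0, -73.2, 35.3]
tcp_rot: [180.0, -0.3, -27.6]
force: [7.3, -6.9, -4.2]
finger_gap: 12.2
gripper_force: 39.2
```

```bash
python3 q.py
python3 - <<'E'
from h import *
i=robot.grab_frame("wrist");j=robot.grab_frame("scene")
cv2.imwrite("pics/w3.png",np.hstack([cv2.resize(i[200:420,180:400],(400,400)),cv2.resize(j[175:275,230:430],(400,400))]))
E
```

```text
17.45 [626.99 -73.18  35.34] -27.566621622626172 F [ 7.25 -6.88 -4.25] T [-1.5  -1.63 -0.13] j7 0.05110183032229543 -97.32698157339951
```

Emit:
play_rows(jaw=[235,235,235,235], slide=[[0,0,0],[0,0,0],[0,0,0],[0,0,0]], rot=[[0,0,4],[0,0,4],[0,0,4],[0,0,4]])

```text
t: 17.95
position: [626.9, -73.3, 35.3]
tcp_rot: [180.0, -0.3, -31.6]
force: [7.7, -6.1, -3.5]
finger_gap: 12.2
gripper_force: 39.4
```

Emit:
play_rows(jaw=[235,235,235,235,235], slide=[[0,0,0],[0,0,0],[0,0,0],[0,0,0],[0,0,0]], rot=[[0,0,-8],[0,0,-16],[0,0,-24],[0,0,-32],[0,0,-40]])

```text
t: 18.45
position: [627.1, -72.4, 35.3]
tcp_rot: [179.8, -0.2, 8.8]
force: [7.1, -3.5, -4.6]
finger_gap: 11.8
gripper_force: 39.3
```

Emit:
play_rows(jaw=[235,235,235,235,235], slide=[[0,0,0],[0,0,0],[0,0,0],[0,0,0],[0,0,0]], rot=[[0,0,-8],[0,0,-16],[0,0,-24],[0,0,-29],[0,0,-29]])

```text
t: 18.95
position: [626.9, -71.7, 35.3]
tcp_rot: [179.8, -0.1, 37.7]
force: [6.5, -2.7, -2.5]
finger_gap: 12.3
gripper_force: 39.6
```

```bash
python3 q.py
```

```text
18.95 [626.86 -71.75  35.28] 37.67314562557357 F [ 6.52 -2.71 -2.45] T [-0.55 -1.28  0.04] j7 1.303754299879074 -39.222848312042636
```

Now at 37.7°, which is mark 20. Release, rise, and look.

Emit:
play_rows(jaw=[220,190,150,120,120], slide=[[0,0,0],[0,0,0],[0,0,0],[0,0,0],[0,0,0]], rot=[[0,0,0],[0,0,0],[0,0,0],[0,0,0],[0,0,0]])

```text
t: 19.45
position: [625.1, -70.9, 34.6]
tcp_rot: [-180.0, 0.0, 37.5]
force: [0.0, 0.2, -0.3]
finger_gap: 45.2
gripper_force: 0.0
```

Emit:
play_rows(jaw=[120,100,50,0,0], slide=[[0,0,-2],[0,0,-5],[0,0,-8],[0,0,-11],[0,0,-11]], rot=[[0,0,0],[0,0,0],[0,0,0],[0,0,0],[0,0,0]])

```text
t: 19.95
position: [627.4, -71.4, 149.2]
tcp_rot: [179.8, -0.3, 37.5]
force: [1.7, 0.1, 0.0]
finger_gap: 85.5
gripper_force: 0.0
```

```bash
python3 q.py
python3 - <<'E'
from h import *
i=robot.grab_frame("wrist");j=robot.grab_frame("side");k=robot.grab_frame("scene")
a=cv2.resize(i[120:300,190:370],(600,600),interpolation=cv2.INTER_CUBIC)
b=np.vstack([cv2.resize(j[90:210,290:370],(200,300)),cv2.resize(k[130:250,330:410],(200,300))])
cv2.imwrite("pics/w4.png",np.hstack([a,b]))
E
```

```text
19.95 [627.38 -71.45 149.21] 37.489949906949526 F [1.72 0.14 0.04] T [-0.   -0.03 -0.02] j7 -0.15674610156565905 -41.74426914528534
```

View pics/w4.png

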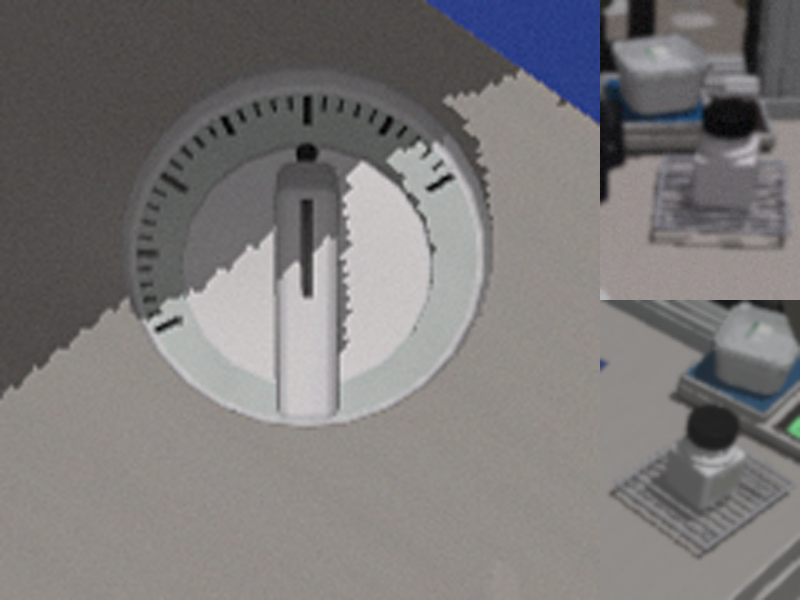

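The pointer is exactly on mark 20: the long mark at (307,108), two major marks short of 30 at (440,180). The jar stands upright in the middle of the rack.

```bash
python3 -c "
from h import *
print(robot.finish_job())"
```

```text
the job is handed in; nothing more can be done
None
```

I handed the job in with the lid screwed snug (estimated from wrist torque and how far it sank), the jar upright mid-rack and let go, and the timer at 20 after being wound past 30; no verdict came back.

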